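Loosen the length stop and push it home

TASK

Turn the stop's big knurled wheel anticlockwise (seen from above) by rolling a fingertip along its rim, counting the turns, until its orange dot has come round to the yellow pointer for the second time; leave it there. Then, with a fingertip on the blue stop block itself, push the block along its track until it rests against the yellow end block, with the dot still at the pointer. Grip and lift nothing, do not force the wheel or the block, and do not disturb the loose things around.

Things in the scene. Friction and masses are not known exactly. Their poses are not given: they have to be found in the camera images.
- jig: the fixed jig: plywood board 280 (x) x 340 (y) x 18 mm on the bench, carrying an aluminium track 56 mm wide along y whose top is 40 mm above the bench. Origin on the bench surface; board spans x -140..140, y -190..150 mm in this frame. The track's middle line is x = 0; the blue stop block slides along the frame's +y towards the yellow end block (75 x 35 mm, at y 90..125 mm, top 75 mm above the bench)
- stop (a joint): how far the blue stop block has slid along the jig's +y, m: 0 as found, 0.07 when it rests against the end block. A pin inside holds it until the wheel stands at about 11.7 rad; then it slides with about 5 N and stays where it is left
- stop_push (a point): centre of the flat end face of the blue stop block that looks along the jig's -y, 56 mm above the bench, moving with the block. The block is 66 (x) x 140 (y) x 30 mm, its underside 41 mm and its top 71 mm above the bench (1 mm above the track). Axes as the jig's
- pointer (a point): tip of the yellow pointer arrow on top of the stop block, on its -y half, 52 mm from the wheel's axis and 73 mm above the bench; it moves with the block. It points at the wheel's axis
- wheel (a joint): angle of the knurled wheel, rad, growing anticlockwise seen from above (loosening), many turns. At 0, 6.28 and 12.57 the orange dot is at the pointer. It is found somewhere between 2.0 and 5.0, so the dot comes to the pointer the first time at 6.28, the second time at 12.57. Light friction (0.06 N m); it stays where it is left. It is not sprung and has no stop at the goal; it turns on up to 20 and back down to 0
- wheel_center (a point): centre of the knurled wheel, on its vertical axis, half-way up, 95 mm above the bench; it moves with the stop block, over the middle of which it stands. Dark steel wheel, 92 mm across over 24 upright round ribs that stand out 4 mm from a 42 mm radius core, 22 mm high (84 to 106 mm above the bench); open space below it beyond the block. Its axes turn with the wheel
- dot (a point): orange dot 14 mm across on the wheel's top, 31 mm from the axis, 107 mm above the bench; turns with the wheel
- offcut: loose pale offcut lying on the jig's board on its far side, 60 x 90 x 22 mm. Origin at the centre of its underside. Leave alone
- wedge: loose brown block lying on the jig's board on its near side, 35 x 60 x 30 mm. Origin at the centre of its underside. Leave alone
- screwjar: loose amber jar with black cap standing on the jig's board, 44 mm across, 50 mm high. Origin at the centre of its underside. Leave alone
- tape: loose yellow tape measure on the bench, 60 x 30 x 50 mm high. Origin at the centre of its underside. Leave alone
- driver: loose screwdriver with orange handle lying on the bench, about 200 mm long along its x. Leave alone

How it is judged (in metres and radians):
On the way, in this order (a step that is already met when the one before it is completed fails the run):
1. the wheel is loosened until its dot is at the pointer for the second time, the stop block still where it was found (value of joint wheel between 12.166 and 12.966 rad and value of joint stop below 0.02 m), for 0.2 s.
2. a fingertip on the block itself, not on the wheel, pushes the stop block along the track (contact force between the fingers and stop above 0.5 N and contact force between the fingers and wheel below 0.1 N and value of joint stop above 0.03 m), for 0.05 s.
3. the stop block is against the end block (value of joint stop above 0.066 m), for 0.2 s.
At the end, for the whole second after the job is handed in: the wheel stands at 12.57 rad, its dot within 0.4 rad (23 degrees) of the pointer after coming round to it for the second time, and the stop block rests against the end block (within 4 mm), both at rest (value of joint wheel between 12.166 and 12.966 rad and value of joint stop above 0.066 m and velocity of joint wheel between -0.05 and 0.05 rad/s and velocity of joint stop below 0.01 m/s); the robot touches nothing.
It fails at once if the wheel is pressed or squeezed with more than 70 N (contact force between the fingers and wheel above 70 N).
It fails at once if the stop block is gripped or forced: more than 55 N on it from the fingers while they are off the wheel (contact force between the fingers and stop above 55 N and contact force between the fingers and wheel below 0.1 N).
It fails at once if the wheel is turned more than a quarter turn past the second meeting with the pointer (value of joint wheel above 14.136 rad).
It fails at once if a loose thing around is shoved, tipped or lifted (more than 20 mm from where it was) (distance of any of offcut, wedge, screwjar, tape, driver from where it was at the start of the episode above 0.02 m).
It also fails if it takes over 69 s, if anything falls off the work surface, if the arm or the gripper's body presses on something with over 40 N, if the wrist force passes 120 N, or if a joint passes its speed limit or range.

ROBOT

A 7-joint arm with a two-finger parallel gripper is mounted at the origin on the work surface. World frame = base frame: x ahead of the robot, y to its left, z up, the work surface at z = 0. Lengths are in m, angles in degrees, forces in N, time in s.
With the tool pointing down it reaches from about 0.425 to 0.8 m from the base axis. Payload 8.3 kg.
Tool frame: the origin (TCP) lies at the very end of the fingers, on their centre line; the grasp point (between the pads) lies 19 mm behind it; x points along the fingers, y is the direction in which the jaws open and shut, and the axes are right-handed (so a half turn about x gives the same grasp; the last joint's range is limited). The gripper opens to 85 mm and grips with 20 to 120 N. Pads are 22 mm wide; open, the fingers measure 114 mm over their backs; the gripper's body (76 mm by 85 mm) begins 54 mm behind the grasp point. The pads swing forward as they close: fully open they stand 13 mm farther back than shut.
Start: joints at [73.23, 21.967, 0.94, 78.501, -0.361, 79.538, -2.664], TCP at [0.142, -0.609, 0.231] pointing down, gripper open.
Joint ranges: [-169.22, 169.22], [-14.56, 117.87], [-87.37, 89.26], [10.42, 133.3], [-82.24, 262.24], [0.94, 117.77], [-172.7, 172.7]. Speed limits (degrees/s): [136.94, 136.94, 172.46, 172.46, 180, 180, 180].

INTERFACE

Orientations are given as a 3x3 rotation matrix whose columns are the frame's x, y, z axes.
In Python, from bench import bot, cams gives the robot as it stands.
- The arm moves only by the tool move_arm, never from a script. Its argument "targets" is one flat list of numbers, 7 for each row, row after row: the shift along the tool's x, y, z in m, then the turn, a rotation vector about the tool's x, y, z in rad, then the opening, from 0 (shut) to 1 (fully open). In form: [tx, ty, tz, rx, ry, rz, grip, tx, ty, tz, rx, ry, rz, grip, ...]. A call has 1 to 10 rows; each row shifts and turns the pose as measured when the row begins, along the tool's axes as they then stand; what a row does not reach is not made up. A row lasts 1/10 s, in which the tool goes at most 50 mm and 8.59 degrees, less where a joint would pass 70% of its speed; a pose out of reach is approached as far as the arm can. A call with a gripper value outside its range is refused whole. The fingers move at their own pace and stop on an object; "force" is the grip in N (left out, the last holds). Time passes only in rows, so rows that do not move let the fingers close. It gives the time, the measured TCP pose, the force and the opening at its end, in the units of the state.
- bot.state(): the state, without advancing time (a new reading comes with each control period).
- cams.snapshot(name): name is "scene" or "top"; returns the picture (480x640x3 uint8, blue, green, red); there is no depth.
- cams.camera_params(name): a dict with "camera_matrix" (3x3 intrinsics, pixels), "k1" (the pictures are not rectified: a ray, as slopes to the right and down, at radius r is drawn at 1 + k1 r^2 times it, then the intrinsics apply), "eye" and "rotation" of the camera in the world. Camera axes: x right, y down, z forward; pixel columns grow to the right and rows downward; lengths in m; the calibration is good to about 2 mm. A picture is of the moment at which its call begins. camera_params takes no time and is no camera call.
- bot.job_done(): hands the job in, once; it reports no verdict.
The state is a dict: "time": time; "joints": joint angles; "dq": joint speeds; "joint_efforts": joint torques, N m; "position": TCP position; "orientation": TCP orientation; "contact_force": force on the tool from outside, world axes, zero at the start; "moment": the same for the moment, N m; "grip_width": opening from 0.0 (shut) to 1.0 (fully open).
Only numpy, scipy, OpenCV 4.12 (cv2) and the standard library are available. Lean on these libraries where they do the work, as an engineer would, in place of code of your own. Each camera call takes 0.05 s, during which the arm holds its last target.

## Working session

There is one attempt and no reset: what is moved stays moved. The work goes in short steps, Python scripts to look and compute and a tool call to move; the robot and the scene stay as the last step left them, time stands still between calls to the robot, and variables do not carry over. Pictures are saved under pics/ and viewed, and the job is handed in when it is done.

Besides the shell and the picture viewer there is one more tool, called after "Emit:" by a JSON object that holds its "fn" and its "kwargs", one argument or row to a line. move_arm: Moves the arm, as the interface text tells. Its arguments: {"type":"object","properties":{"targets":{"type":"array"},"force":{"type":"number"}},"required":["targets"]}

```bash
ls; mkdir -p pics
python3 - <<'E'
from bench import bot,cams
import cv2
print(bot.state())
for n in("scene","top"):
    cv2.imwrite(f"pics/{n}0.png",cams.snapshot(n)); print(cams.camera_params(n))
E
```

```text
pics
{'time': 0.0, 'joints': array([73.23077247, 22.01540252,  0.93748424, 78.56069   , -0.3624421 ,
       79.5401418 , -2.66457343]), 'dq': array([ 0.02913985,  0.00030662,  0.05371907, -0.0757939 ,  0.02155262,
        0.0919451 , -0.01643705]), 'joint_efforts': array([ 8.60797008e-04, -6.27599788e+01,  8.44818559e-01, -3.71822298e+01,
        1.66204933e-02,  1.41416772e-02,  2.40626719e-05]), 'position': array([ 0.14228454, -0.60806317,  0.23028204]), 'orientation': array([[-4.57916382e-04,  2.27823901e-01, -9.73702244e-01],
       [ 1.92680745e-03, -9.73700338e-01, -2.27824361e-01],
       [-9.99998039e-01, -1.98046124e-03,  6.90054607e-06]]), 'contact_force': array([-0.19146729, -0.14243744, -0.12419934]), 'moment': array([0.06331183, 0.00299927, 0.00677888]), 'grip_width': 0.9960800870741987}
{'camera_matrix': array([[520.4639313 ,   0.        , 326.67860466],
       [  0.        , 520.4639313 , 244.29601923],
       [  0.        ,   0.        ,   1.        ]]), 'k1': -0.05524549640631839, 'eye': array([0.9751464 , 0.50136651, 0.89194472]), 'rotation': array([[-0.75107525,  0.51952879, -0.40740128],
       [ 0.66020054,  0.59531606, -0.45796728],
       [ 0.00460535, -0.61293444, -0.79012035]])}
{'camera_matrix': array([[433.75752968,   0.        , 314.00929316],
       [  0.        , 433.75752968, 243.95407675],
       [  0.        ,   0.        ,   1.        ]]), 'k1': -0.001012838685703242, 'eye': array([0.44016981, 0.04473024, 0.99479178]), 'rotation': array([[ 0.00458453, -0.99173749,  0.12820192],
       [-0.99959446, -0.00814811, -0.02728597],
       [ 0.02810512, -0.12802483, -0.99137266]])}
```

View pics/scene0.png

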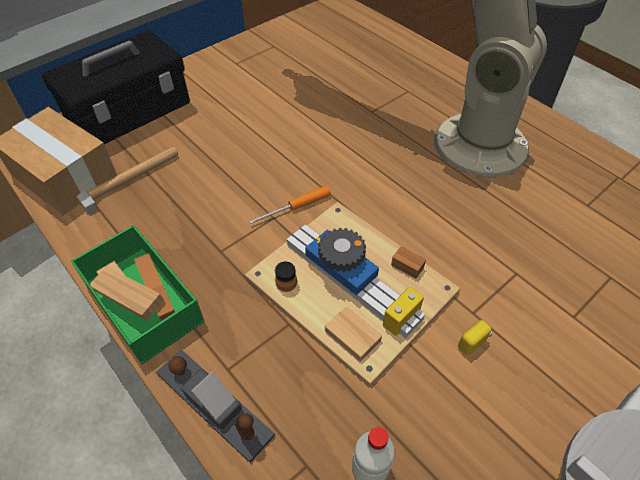

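View pics/top0.png

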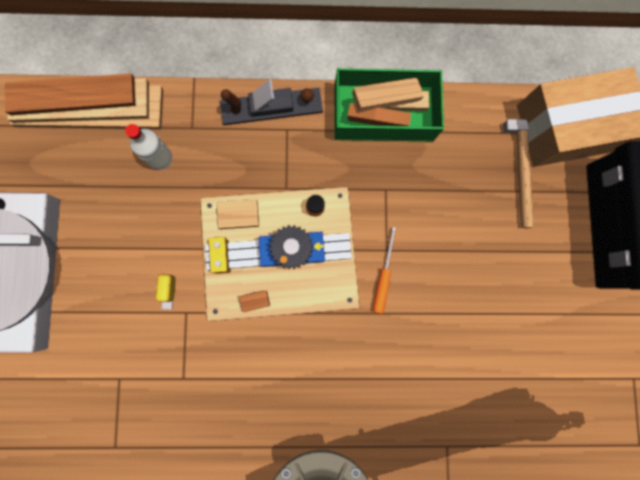

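The scene shows the jig ahead of the robot. In the top view the wheel is at about (291,246), the dot at (284,259), the pointer at (318,246) and the yellow end block at (218,254). The driver lies at about x=385, on the −y side. I'll measure these next.

```bash
cat > h.py <<'E'
import numpy as np,cv2
from bench import bot,cams
def ray(n,uv):
    p=cams.camera_params(n);K=p['camera_matrix']
    d=(np.array(uv,float)-K[:2,2])/[K[0,0],K[1,1]]
    s=d.copy()
    for _ in range(20): s=d/(1+p['k1']*(s@s))
    return np.array(p['eye']),p['rotation']@np.r_[s,1]
def plane(n,uv,z):
    e,d=ray(n,uv); return e+d*(z-e[2])/d[2]
def proj(n,P):
    p=cams.camera_params(n);K=p['camera_matrix']
    c=p['rotation'].T@(np.array(P)-p['eye']);s=c[:2]/c[2]
    return s*(1+p['k1']*(s@s))*K[0,0]+K[:2,2]
def blobs(im,lo,hi,box,amin=8):
    h=cv2.cvtColor(im,cv2.COLOR_BGR2HSV);m=cv2.inRange(h,np.array(lo),np.array(hi))
    k=np.zeros_like(m);x0,y0,x1,y1=box;k[y0:y1,x0:x1]=m[y0:y1,x0:x1]
    n,l,s,c=cv2.connectedComponentsWithStats(k)
    return [(s[i,4],s[i,:4].tolist(),c[i].round(1)) for i in range(1,n) if s[i,4]>=amin]
E
python3 - <<'E'
from h import *
t=cv2.imread('pics/top0.png');s=cv2.imread('pics/scene0.png')
cv2.imwrite('pics/z1.png',cv2.resize(t[180:330,190:400],None,fx=3.8,fy=3.8,interpolation=2)[:600,:800])
cv2.imwrite('pics/z2.png',cv2.resize(s[180:390,230:500],None,fx=2.8,fy=2.8,interpolation=2))
for n,im,b in(('top',t,(195,180,365,330)),('scene',s,(240,200,470,390))):
    print(n,'orange',blobs(im,(5,180,150),(17,255,255),b)); print('yellow',blobs(im,(22,180,120),(32,255,255),b)); print('blue',blobs(im,(100,120,50),(125,255,255),b))
    print('grey hub',blobs(im,(0,0,150),(180,40,255),b,30))
E
```

```text
top orange [(np.int32(14), [281, 257, 5, 5], array([283.1, 258.9]))]
yellow [(np.int32(305), [210, 238, 18, 35], array([219.6, 255.1]))]
blue [(np.int32(119), [309, 233, 14, 11], array([315.7, 237.3])), (np.int32(354), [259, 236, 18, 30], array([265.6, 251.5])), (np.int32(163), [307, 249, 17, 13], array([316.3, 255.7]))]
grey hub [(np.int32(675), [321, 233, 31, 29], array([336.8, 246.4])), (np.int32(200), [283, 239, 16, 15], array([290.8, 246. ])), (np.int32(774), [228, 240, 32, 28], array([243. , 253.9])), (np.int32(81), [205, 244, 5, 26], array([206.9, 256.4]))]
scene orange [(np.int32(86), [289, 200, 22, 7], array([297.2, 202. ])), (np.int32(28), [355, 241, 6, 5], array([357.5, 242.9]))]
yellow [(np.int32(10), [317, 238, 3, 5], array([318.1, 239.4])), (np.int32(544), [386, 287, 38, 36], array([404.1, 304.4])), (np.int32(74), [462, 329, 8, 16], array([466.6, 336.4]))]
blue [(np.int32(25), [319, 230, 9, 8], array([323.5, 233.6])), (np.int32(1146), [306, 239, 73, 56], array([346.3, 270.4]))]
grey hub [(np.int32(56), [250, 205, 40, 18], array([268.9, 213.6])), (np.int32(95), [302, 225, 18, 13], array([309.9, 231.1])), (np.int32(149), [293, 229, 20, 16], array([302.9, 236.7])), (np.int32(126), [287, 236, 19, 17], array([296.6, 243.3])), (np.int32(166), [334, 239, 16, 13], array([341.6, 244.8])), (np.int32(154), [376, 280, 24, 20], array([387.4, 289.6])), (np.int32(237), [368, 286, 26, 21], array([380.4, 296. ])), (np.int32(183), [362, 293, 24, 22], array([373.7, 303.2])), (np.int32(42), [408, 318, 11, 9], array([414. , 321.9]))]
```

View pics/z1.png

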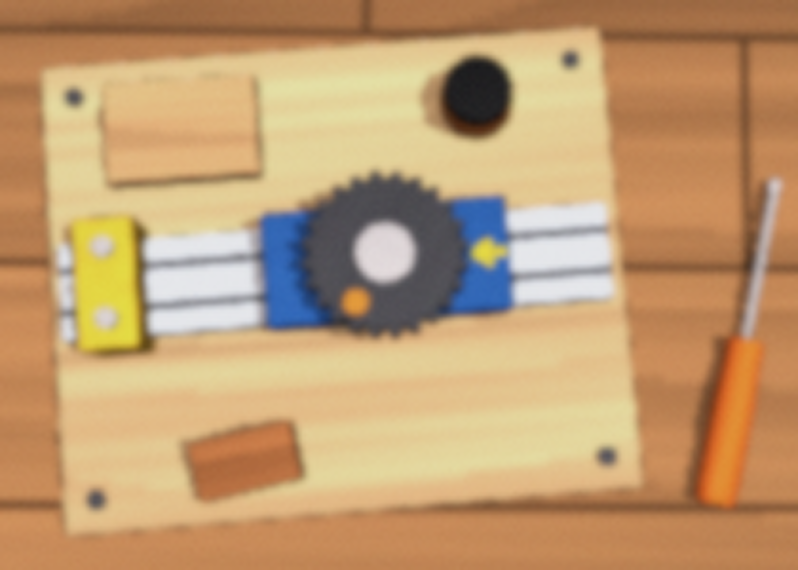

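View pics/z2.png

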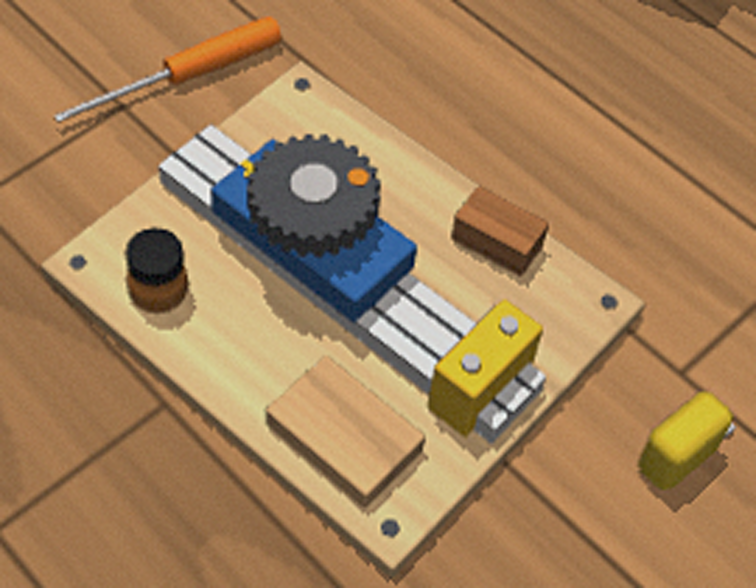

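Run:
```python
from h import *
# zoom1 pixel-> top pixel; screw at z~.019
f=lambda x,y:(190+x/3.8,180+y/3.8)
sc={k:plane('top',f(*v),.018)[:2] for k,v in dict(a=(74,97),b=(570,59),c=(607,457),d=(96,499)).items()}
print(sc)
# board corners jig: x+-140; y -190..150
c=np.mean(list(sc.values()),0)
yv=(sc['a']+sc['d']-sc['b']-sc['c']);yv/=np.linalg.norm(yv)
xv=(sc['a']+sc['b']-sc['c']-sc['d']);xv/=np.linalg.norm(xv)
print('center',c,'y',yv,np.degrees(np.arctan2(yv[1],yv[0])),'x',xv,np.degrees(np.arctan2(xv[1],xv[0])))
for z in(.106,.108): print('hub top',z,plane('top',(290.8,246),z),'scene',plane('scene',(341.6,244.8),z))
d=plane('top',(283.6,259.1),.107);d2=plane('scene',(357.5,242.9),.107);print('dot',d,d2)
p=plane('top',f(487,252),.073);print('arrow',p)
print('end block front top',plane('top',f(137,215),.075),plane('top',f(143,346),.075))
print('block -y face top edge',plane('top',f(503,197),.071),plane('top',f(513,310),.071))
print('block +y',plane('top',f(263,214),.071),plane('top',f(270,328),.071))
```

```text
{'a': array([0.65295241, 0.25690986]), 'b': array([ 0.67971544, -0.04166614]), 'c': array([ 0.44000675, -0.06277059]), 'd': array([0.41438007, 0.23576507])}
center [0.54676367 0.09705955] y [-0.08740276  0.99617306] 95.01420754407299 x [0.9961211  0.08799296] 5.048153762561021
hub top 0.106 [0.55045806 0.06813503 0.106     ] scene [0.54922731 0.06547594 0.106     ]
hub top 0.108 [0.55020988 0.06808237 0.108     ] scene [0.55031115 0.06658515 0.108     ]
dot [0.52313857 0.08255135 0.107     ] [0.52373861 0.08264441 0.107     ]
arrow [0.55434435 0.0104435  0.073     ]
end block front top [0.57342456 0.20703491 0.075     ] [0.49996128 0.20148531 0.075     ]
block -y face top edge [0.58612562 0.00138591 0.071     ] [ 0.52182045 -0.0043833   0.071     ]
block +y [0.57518992 0.13699449 0.071     ] [0.51075347 0.13175374 0.071     ]
```

```bash
cat >> h.py <<'E'
W=np.array([.5495,.067])
def R(zdir):
    a=np.radians(zdir);x=np.array([0,0,-1.]);z=np.array([np.cos(a),np.sin(a),0]);return np.c_[x,np.cross(z,x),z]
def orb(phi,r,z): a=np.radians(phi); return np.r_[W+r*np.array([np.cos(a),np.sin(a)]),z]
from scipy.spatial.transform import Rotation as Ro
def rows(way,g=0):
    """way: list (pos,zdir); print rows from present state"""
    s=bot.state();p=s['position'];M=s['orientation'];out=[]
    for q,zd in way:
        N=R(zd);t=M.T@(np.array(q)-p);w=Ro.from_matrix(M.T@N).as_rotvec()
        out.append(np.r_[t.round(4),w.round(3),g]);p,M=np.array(q),N
    print('[',',\n'.join(','.join('%g'%v for v in o) for o in out),']')
def st():
    s=bot.state();p=s['position'];z=s['orientation'][:,2];d=p[:2]-W
    print('t%.1f'%s['time'],'pos',p.round(4),'zdir %.1f'%np.degrees(np.arctan2(z[1],z[0])),'xax',s['orientation'][:,0].round(3),'orb phi %.1f r %.4f'%(np.degrees(np.arctan2(d[1],d[0])),np.hypot(*d)),'F',s['contact_force'].round(1),'j',s['joints'].round(0),'g %.2f'%s['grip_width'])
E
python3 - <<'E'
from h import *
st()
n=20;a=np.radians(np.linspace(-76.8,1,n+1)[1:]);r=np.linspace(.6245,.59,n+1)[1:];z=np.linspace(.23,.16,n+1)[1:];zd=np.linspace(193.2,120,n+1)[1:]
rows([((r[i]*np.cos(a[i]),r[i]*np.sin(a[i]),z[i]),zd[i]) for i in range(10)])
E
```

```text
t0.1 pos [ 0.1423 -0.6081  0.2304] zdir -166.8 xax [-0.     0.002 -1.   ] orb phi -121.1 r 0.7884 F [0.2 0.  0.1] j [73. 22.  1. 79. -0. 80. -3.] g 1.00
[ 0.0039,-0.0032,-0.0426,0.063,0,0.002,0,
0.0035,-0.0087,-0.0414,0.064,0,0,0,
0.0035,-0.014,-0.0397,0.064,0,0,0,
0.0035,-0.019,-0.0375,0.064,0,0,0,
0.0035,-0.0237,-0.0345,0.064,0,0,0,
0.0035,-0.028,-0.031,0.064,0,0,0,
0.0035,-0.0317,-0.027,0.064,0,0,0,
0.0035,-0.0349,-0.0225,0.064,0,0,0,
0.0035,-0.0375,-0.0177,0.064,0,0,0,
0.0035,-0.0394,-0.0126,0.064,0,0,0 ]
```

Emit:
{"fn": "move_arm", "kwargs": {
  "targets": [0.0039,-0.003,-0.0426,0.063,0,0.002,0,0.0035,-0.009,-0.0415,0.064,0,0,0,0.0035,-0.014,-0.0395,0.064,0,0,0,0.0035,-0.019,-0.0375,0.064,0,0,0,0.0035,-0.0235,-0.0345,0.064,0,0,0,0.0035,-0.028,-0.031,0.064,0,0,0,0.0035,-0.0315,-0.027,0.064,0,0,0,0.0035,-0.035,-0.0225,0.064,0,0,0,0.0035,-0.0375,-0.0175,0.064,0,0,0,0.0035,-0.0395,-0.0125,0.064,0,0,0]
}}

```text
time: 1.1
position: [0.4854, -0.3746, 0.1864]
orientation: [[-0.01, -0.436, -0.9], [0.004, -0.9, 0.436], [-1.0, 0.001, 0.011]]
contact_force: [0.8, -0.4, -0.5]
grip_width: -0.004
```

Run:
```python
from h import *
st();s=bot.state();p=s['position'];a0=np.degrees(np.arctan2(p[1],p[0]));r0=np.hypot(p[0],p[1]);z0=np.degrees(np.arctan2(s['orientation'][1,2],s['orientation'][0,2]))
n=10;a=np.radians(np.linspace(a0,1,n+1)[1:]);r=np.linspace(r0,.59,n+1)[1:];z=np.linspace(p[2],.16,n+1)[1:];zd=np.linspace(z0%360,120,n+1)[1:]
rows([((r[i]*np.cos(a[i]),r[i]*np.sin(a[i]),z[i]),zd[i]) for i in range(10)])
```

```text
t1.1 pos [ 0.4854 -0.3746  0.1864] zdir 154.1 xax [-0.01   0.004 -1.   ] orb phi -98.3 r 0.4462 F [ 0.8 -0.4 -0.5] j [ 37.  22.  -3.  84.   1.  75. -82.] g -0.00
[ 0.0025,-0.0411,-0.0048,0.06,0.011,-0.001,0,
0.0026,-0.0412,0.0005,0.06,0,0,0,
0.0026,-0.0406,0.0057,0.06,0,0,0,
0.0026,-0.0394,0.0107,0.06,0,0,0,
0.0026,-0.0376,0.0156,0.06,0,0,0,
0.0026,-0.0352,0.0202,0.06,0,0,0,
0.0026,-0.0322,0.0244,0.06,0,0,0,
0.0026,-0.0288,0.0282,0.06,0,0,0,
0.0026,-0.0249,0.0315,0.06,0,0,0,
0.0026,-0.0206,0.0342,0.06,0,0,0 ]
```

Emit:
{"fn": "move_arm", "kwargs": {
  "targets": [0.0025,-0.041,-0.005,0.06,0.011,-0.001,0,0.0026,-0.041,0.0005,0.06,0,0,0,0.0026,-0.0405,0.0055,0.06,0,0,0,0.0026,-0.0395,0.0105,0.06,0,0,0,0.0026,-0.0375,0.0155,0.06,0,0,0,0.0026,-0.035,0.02,0.06,0,0,0,0.0026,-0.032,0.0245,0.06,0,0,0,0.0026,-0.029,0.028,0.06,0,0,0,0.0026,-0.025,0.0315,0.06,0,0,0,0.0026,-0.0205,0.034,0.06,0,0,0]
}}

```text
time: 2.1
position: [0.5985, 0.0256, 0.1535]
orientation: [[-0.008, -0.881, -0.474], [0.002, -0.474, 0.881], [-1.0, 0.006, 0.006]]
contact_force: [1.0, 0.7, -0.6]
grip_width: -0.002
```

Run:
```python
from h import *
st()
cv2.imwrite('pics/s1.png',cams.snapshot('scene'))
p=bot.state()['position']
q=orb(-55,.072,.094)
rows([(p+(orb(-55,.072,.16)-p)*k/2,125-(2-k)*2.5) for k in(1,2)]+[(orb(-55,.072,z),125) for z in(.138,.116,.094)]+[(orb(-55,r,.094),125) for r in(.066,.062)])
```

```text
t2.1 pos [0.5985 0.0256 0.1535] zdir 118.3 xax [-0.008  0.002 -1.   ] orb phi -40.2 r 0.0641 F [ 1.   0.7 -0.6] j [   1.   22.   -8.   88.    3.   70. -159.] g -0.00
[ -0.0036,0.0096,-0.0106,-0.068,0.011,-0.004,0,
-0.0035,0.0103,-0.01,-0.044,0,0,0,
0.022,0,0,0,0,0,0,
0.022,0,0,0,0,0,0,
0.022,0,0,0,0,0,0,
0,0,0.006,0,0,0,0,
0,-0,0.004,0,0,0,0 ]
```

View pics/s1.png

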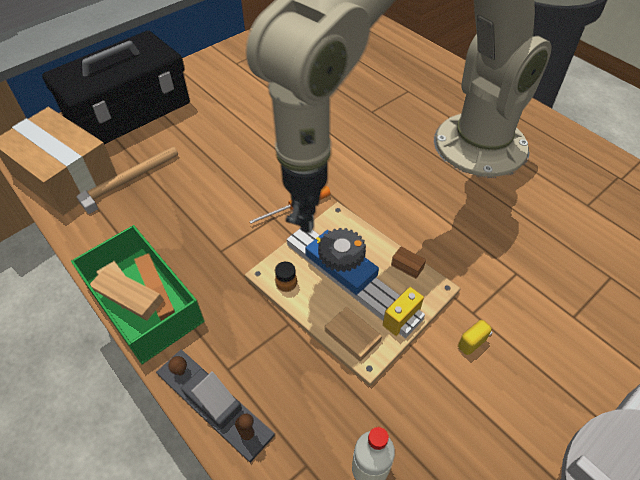

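The closed gripper is above the −y side of the wheel at about (305,225) in the scene view. It overshot a little, which is harmless. I'll settle, then lower beside the rim.

Emit:
{"fn": "move_arm", "kwargs": {
  "targets": [-0.0036,0.0096,-0.0106,-0.068,0.011,-0.004,0,-0.0035,0.0103,-0.01,-0.044,0,0,0,0,0,0,0,0,0,0]
}}

```text
time: 2.45
position: [0.5892, 0.0136, 0.1582]
orientation: [[-0.003, -0.811, -0.586], [0.002, -0.586, 0.811], [-1.0, 0.002, 0.003]]
contact_force: [-0.6, -0.4, -0.1]
grip_width: 0.003
```

Run:
```python
from h import *
st()
rows([(orb(-55,.072,.155),125)]+[(orb(-55,.072,z),125) for z in(.138,.118,.102,.094,.094)]+[(orb(-55,r,.094),125) for r in(.068,.065,.065)])
```

```text
t2.5 pos [0.5892 0.0136 0.1582] zdir 125.9 xax [-0.003  0.002 -1.   ] orb phi -53.3 r 0.0665 F [-0.6 -0.4 -0.1] j [   3.   21.   -9.   90.    3.   70. -151.] g 0.00
[ 0.0032,0.002,-0.0055,0.015,0.003,-0.002,0,
0.017,0,0,0,0,0,0,
0.02,0,0,0,0,0,0,
0.016,0,0,0,0,0,0,
0.008,0,0,0,0,0,0,
0,0,0,0,0,0,0,
0,0,0.004,0,0,0,0,
0,-0,0.003,0,0,0,0,
0,0,0,0,0,0,0 ]
```

Emit:
{"fn": "move_arm", "kwargs": {
  "targets": [0.003,0.002,-0.007,0.015,0.003,-0.002,0,0.017,0,0,0,0,0,0,0.02,0,0,0,0,0,0,0.014,0,0,0,0,0,0,0.006,0,0,0,0,0,0,0,0,0,0,0,0,0]
}}

```text
time: 3.05
position: [0.5926, 0.0051, 0.0943]
orientation: [[-0.0, -0.826, -0.564], [0.0, -0.564, 0.826], [-1.0, -0.0, 0.0]]
contact_force: [-0.4, 0.0, -0.2]
grip_width: 0.001
```

Run:
```python
from h import *
st()
cv2.imwrite('pics/z3.png',cv2.resize(cams.snapshot('scene')[150:330,230:450],None,fx=3.3,fy=3.3,interpolation=2))
```

```text
t3.0 pos [0.5926 0.0051 0.0943] zdir 124.3 xax [-0.  0. -1.] orb phi -55.2 r 0.0755 F [-0.4  0.  -0.2] j [   3.   24.   -8.   94.    4.   62. -152.] g 0.00
```

View pics/z3.png

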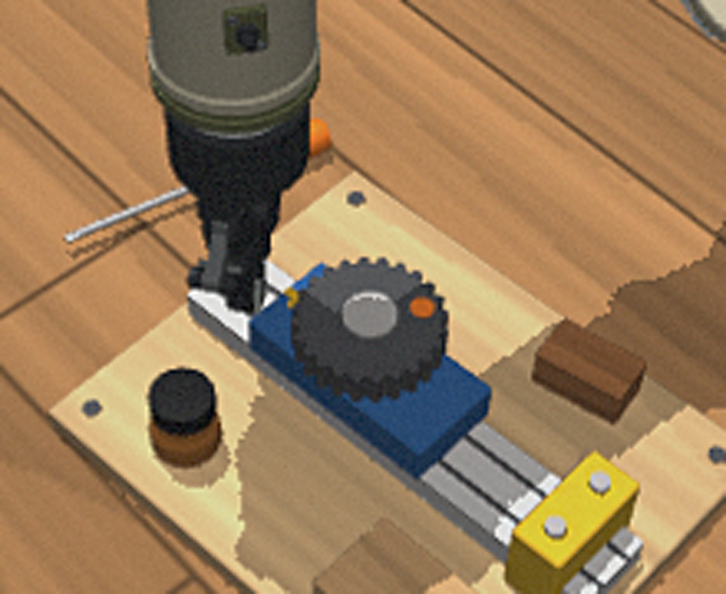

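The fingertip stands beside the rim without touching it, at about (245,295) in the zoom. I'll move radially inward until it makes contact.

Emit:
{"fn": "move_arm", "kwargs": {
  "targets": [0,0,0.005,0,0,0,0,0,0,0.005,0,0,0,0,0,0,0.003,0,0,0,0,0,0,0.002,0,0,0,0,0,0,0.002,0,0,0,0]
}}

```text
time: 3.6
position: [0.5842, 0.0209, 0.0979]
orientation: [[0.005, -0.826, -0.564], [0.001, -0.564, 0.826], [-1.0, -0.005, -0.002]]
contact_force: [0.3, -0.0, -0.9]
grip_width: 0.001
```

```bash
python3 -c "
from h import *
st()"
```

```text
t3.6 pos [0.5842 0.0209 0.0979] zdir 124.3 xax [ 0.005  0.001 -1.   ] orb phi -53.0 r 0.0577 F [ 0.3 -0.  -0.9] j [   2.   23.   -9.   95.    4.   62. -154.] g 0.00
```

Emit:
{"fn": "move_arm", "kwargs": {
  "targets": [0.004,0,0.001,0,0,0,0,0.001,0,0.002,0,0,0,0,0,0,0.002,0,0,0,0]
}}

```text
time: 3.9
position: [0.5845, 0.0215, 0.0945]
orientation: [[0.013, -0.828, -0.561], [-0.003, -0.561, 0.828], [-1.0, -0.009, -0.01]]
contact_force: [5.0, -4.7, -1.5]
grip_width: -0.002
```

```bash
python3 -c "
from h import *
st()"
```

```text
t3.9 pos [0.5845 0.0215 0.0945] zdir 124.1 xax [ 0.013 -0.003 -1.   ] orb phi -52.5 r 0.0574 F [ 5.  -4.7 -1.5] j [   2.   23.   -9.   96.    4.   61. -154.] g -0.00
```

Contact at r ≈ 57.5 mm, with about 7 N from a 2 mm press. I'll begin the orbit now.

Emit:
{"fn": "move_arm", "kwargs": {
  "targets": [0,-0.005,0.0025,-0.09,0,0,0,0,-0.006,0.0025,-0.1,0,0,0,0,-0.006,0.0025,-0.1,0,0,0,0,-0.006,0.0025,-0.1,0,0,0,0,-0.006,0.0025,-0.1,0,0,0]
}}

```text
time: 4.4
position: [0.6002, 0.0395, 0.0946]
orientation: [[0.02, -0.462, -0.887], [-0.014, -0.887, 0.462], [-1.0, 0.003, -0.025]]
contact_force: [5.0, -5.3, -1.1]
grip_width: 0.001
```

```bash
cat >> h.py <<'E'
def dot(tag,n='scene',z=.107,c=None):
    im=cams.snapshot(n);box=(295,215,385,300) if n=='scene' else (255,215,330,285)
    b=blobs(im,(5,170,110),(18,255,255),box,6);cc=W if c is None else c
    for a,bb,ce in b:
        p=plane(n,ce,z)[:2]-cc;an=np.degrees(np.arctan2(p[1],p[0]))
        print(n,a,ce,'r %.4f'%np.hypot(*p),'world ang %.1f -> wheel mod2pi %.2f rad'%(an,np.radians((an+85)%360)))
    if not b: print(n,'no dot')
    sx,sy=(230,150) if n=='scene' else (190,170)
    cv2.imwrite(f'pics/{tag}_{n}.png',cv2.resize(im[sy:sy+180,sx:sx+220],None,fx=3.3,fy=3.3,interpolation=2))
E
python3 -c "
from h import *
st();dot('a')"
```

```text
t4.4 pos [0.6002 0.0395 0.0946] zdir 152.5 xax [ 0.02  -0.014 -1.   ] orb phi -28.5 r 0.0577 F [ 5.  -5.3 -1.1] j [   3.   25.  -14.   93.    8.   62. -130.] g 0.00
scene 33 [355.  238.2] r 0.0303 world ang 172.2 -> wheel mod2pi 4.49 rad
```

The dot followed the finger with no slip: wheel 23°, finger 24°. I'll carry on.

```bash
cat >> h.py <<'E'
def arc(n,dphi,press=.0023,z=.0945,r=.0575):
    s=bot.state();p=s['position'];M=s['orientation']
    d=p[:2]-W;f=np.degrees(np.arctan2(d[1],d[0]))
    zd=np.degrees(np.arctan2(M[1,2],M[0,2]))
    N=R(f+180+dphi)   # align face too
    q=orb(f+dphi,np.hypot(*d)if 1 else r,z);t=M.T@(q-p)+[0,0,press];w=Ro.from_matrix(M.T@N).as_rotvec()
    print('phi',f,'zd-phi-180',(zd-f-180+180)%360-180,'first',t.round(4),w.round(3))
    a=np.radians(dphi);print('then',(-r*np.sin(a)).round(4),(r*(1-np.cos(a))+press).round(4),(-a).round(3))
E
python3 -c "
from h import *
arc(9,7)"
```

```text
phi -27.31064736448153 zd-phi-180 0.22001168387458847 first [ 0.0001 -0.007   0.0027] [-0.118 -0.025 -0.004]
then -0.007 0.0027 -0.122
```

Emit:
{"fn": "move_arm", "kwargs": {
  "targets": [0,-0.007,0.0027,-0.118,-0.02,-0.004,0,0,-0.007,0.0027,-0.122,-0.005,0,0,0,-0.007,0.0027,-0.122,-0.005,0,0,0,-0.007,0.0027,-0.122,-0.005,0,0,0,-0.007,0.0027,-0.122,-0.005,0,0,0,-0.007,0.0027,-0.122,-0.005,0,0,0,-0.007,0.0027,-0.122,-0.005,0,0]
}}

```text
time: 5.15
position: [0.6056, 0.0779, 0.0949]
orientation: [[0.009, 0.383, -0.924], [-0.009, -0.924, -0.383], [-1.0, 0.012, -0.005]]
contact_force: [17.0, 1.0, -10.7]
grip_width: -0.002
```

```bash
python3 -c "
from h import *
st();dot('b');arc(9,7)"
```

```text
t5.2 pos [0.6056 0.0779 0.0949] zdir -157.5 xax [ 0.009 -0.009 -1.   ] orb phi 11.0 r 0.0571 F [ 17.    1.  -10.7] j [  7.  28. -24.  91.  13.  64. -87.] g -0.00
scene 13 [347.9 232.8] r 0.0324 world ang -152.9 -> wheel mod2pi 5.10 rad
phi 12.608061689331445 zd-phi-180 10.453277458743798 first [ 0.0004 -0.0069  0.0015] [ 0.06  -0.005 -0.011]
then -0.007 0.0027 -0.122
```

Emit:
{"fn": "move_arm", "kwargs": {
  "targets": [0,-0.008,0.0015,0,-0.005,-0.011,0,0,-0.008,0.0022,-0.11,0,-0.003,0,0,-0.008,0.0022,-0.11,0,-0.003,0,0,-0.008,0.0022,-0.11,0,0,0,0,-0.008,0.0022,-0.11,0,0,0,0,-0.008,0.0022,-0.11,0,0,0]
}}

```text
time: 5.8
position: [0.5792, 0.1161, 0.0951]
orientation: [[0.019, 0.825, -0.564], [0.015, -0.565, -0.825], [-1.0, 0.007, -0.024]]
contact_force: [2.7, 1.8, -1.1]
grip_width: -0.002
```

```bash
python3 -c "
from h import *
st();dot('c');arc(9,7)"
```

```text
t5.8 pos [0.5792 0.1161 0.0951] zdir -124.4 xax [ 0.019  0.015 -1.   ] orb phi 58.8 r 0.0574 F [ 2.7  1.8 -1.1] j [ 10.  26. -32.  94.  15.  62. -60.] g -0.00
scene no dot
phi 60.48813242787931 zd-phi-180 -4.376195543501865 first [ 0.0005 -0.007   0.0033] [-0.199 -0.022 -0.009]
then -0.007 0.0027 -0.122
```

View pics/c_scene.png

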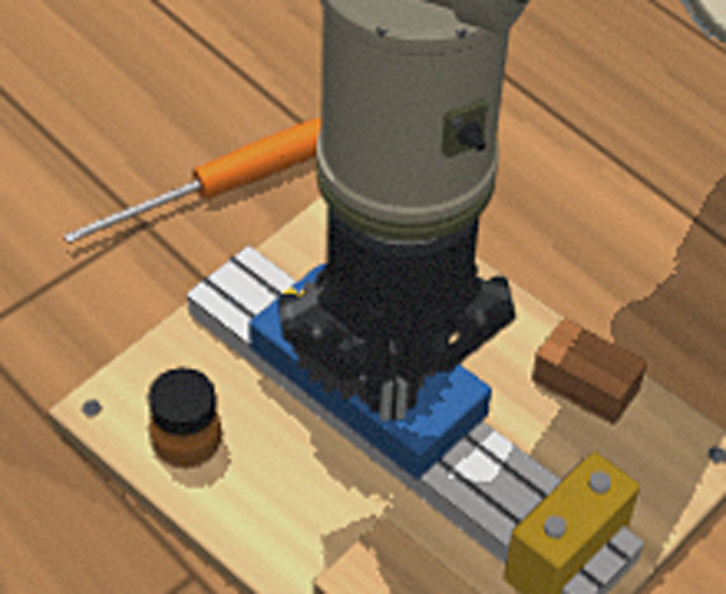

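The gripper now hides the wheel from this view, and the contact force is small. I'll keep going.

Emit:
{"fn": "move_arm", "kwargs": {
  "targets": [0,-0.007,0.003,-0.149,-0.02,-0.009,0,0,-0.0075,0.0027,-0.125,-0.004,0,0,0,-0.0075,0.0027,-0.122,-0.004,0,0,0,-0.0075,0.0027,-0.122,-0.004,0,0,0,-0.0075,0.0027,-0.122,-0.004,0,0,0,-0.0075,0.0027,-0.122,-0.004,0,0]
}}

```text
time: 6.45
position: [0.5329, 0.1209, 0.0952]
orientation: [[0.005, 0.985, 0.175], [-0.005, 0.175, -0.985], [-1.0, 0.004, 0.006]]
contact_force: [0.8, 2.0, 0.6]
grip_width: 0.001
```

```bash
python3 -c "
from h import *
st();dot('d');dot('d','top');arc(9,7)"
```

```text
t6.5 pos [0.5329 0.1209 0.0952] zdir -79.9 xax [ 0.005 -0.005 -1.   ] orb phi 107.1 r 0.0564 F [0.8 2.  0.6] j [ 17.  24. -41. 100.  18.  63. -20.] g 0.00
scene 31 [325.7 243.2] r 0.0315 world ang -49.2 -> wheel mod2pi 0.63 rad
top 26 [302.2 236.4] r 0.0306 world ang -46.6 -> wheel mod2pi 0.67 rad
phi 108.04732413916906 zd-phi-180 -8.127582932549899 first [ 0.0005 -0.0067  0.0037] [-0.264  0.006 -0.001]
then -0.007 0.0027 -0.122
```

The wheel is at about 6.93 rad, past the first meeting and tracking without slip. I'll carry on.

Emit:
{"fn": "move_arm", "kwargs": {
  "targets": [0,-0.007,0.003,-0.15,0.004,0,0,0,-0.007,0.0027,-0.14,0,0,0,0,-0.007,0.0027,-0.14,0,0,0,0,-0.007,0.0027,-0.122,0,0,0,0,-0.007,0.0027,-0.122,0,0,0,0,-0.007,0.0027,-0.122,0,0,0]
}}

```text
time: 7.15
position: [0.5016, 0.0956, 0.095]
orientation: [[-0.003, 0.565, 0.825], [0.011, 0.825, -0.565], [-1.0, 0.007, -0.008]]
contact_force: [-4.9, 6.1, 4.8]
grip_width: 0.0
```

```bash
python3 -c "
from h import *
st();dot('e');arc(9,7)"
```

```text
t7.2 pos [0.5016 0.0956 0.095 ] zdir -34.4 xax [-0.003  0.011 -1.   ] orb phi 149.1 r 0.0558 F [-4.9  6.1  4.8] j [ 29.  23. -52. 105.  19.  62.  26.] g 0.00
scene 34 [327.9 251.8] r 0.0315 world ang -10.3 -> wheel mod2pi 1.30 rad
phi 150.45252752191595 zd-phi-180 -4.457862505088087 first [ 0.0002 -0.0067  0.0032] [-0.2   -0.008 -0.007]
then -0.007 0.0027 -0.122
```

Emit:
{"fn": "move_arm", "kwargs": {
  "targets": [0,-0.007,0.003,-0.15,-0.008,-0.005,0,0,-0.007,0.0027,-0.13,-0.002,0,0,0,-0.007,0.0027,-0.122,-0.002,0,0,0,-0.007,0.0027,-0.122,0,0,0,0,-0.005,0.002,-0.09,0,0,0,0,0,-0.006,0,0,0,0,0,0,-0.012,0,0,0,0,-0.01,0,-0.012,0,0,0,0]
}}

```text
time: 8.0
position: [0.4622, 0.0635, 0.102]
orientation: [[-0.018, 0.003, 1.0], [0.007, 1.0, -0.003], [-1.0, 0.007, -0.018]]
contact_force: [0.0, 1.1, 0.7]
grip_width: -0.002
```

```bash
python3 -c "
from h import *
st();dot('f');dot('f','top')"
```

```text
t8.0 pos [0.4622 0.0635 0.102 ] zdir -0.2 xax [-0.018  0.007 -1.   ] orb phi -177.7 r 0.0874 F [0.  1.1 0.7] j [ 42.  20. -62. 109.  19.  63.  62.] g -0.00
scene 34 [334.1 256.8] r 0.0319 world ang 19.8 -> wheel mod2pi 1.83 rad
top 25 [285.9 232.3] r 0.0315 world ang 21.5 -> wheel mod2pi 1.86 rad
```

View pics/f_scene.png

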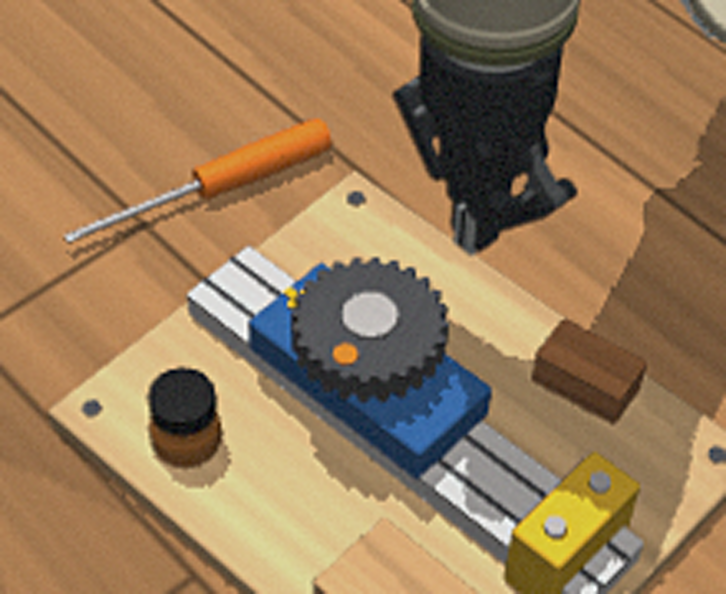

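The fingertip is off the rim and the dot shows clearly, so the wheel is at about 8.13 rad. It needs 4.44 rad more. I'll orbit back clockwise, clear of the rim, to φ≈50° and do two strokes that end on the near side.

Emit:
{"fn": "move_arm", "kwargs": {
  "targets": [0,0.009,0.001,0.12,0.015,0,0,0,0.01,0.0006,0.12,0,0,0,0,0.01,0.0006,0.12,0,0,0,0,0.01,0.0006,0.12,0,0,0,0,0.01,0.0006,0.12,0,0,0,0,0.01,0.0006,0.12,0,0,0,0,0.01,0.0006,0.12,0,0,0,0,0.01,0.0006,0.12,0,0,0,0,0.01,0.0006,0.12,0,0,0,0,0.01,0.0006,0.12,0,0,0]
}}

```text
time: 9.1
position: [0.5217, 0.1372, 0.1009]
orientation: [[-0.024, 0.959, 0.282], [-0.001, 0.282, -0.959], [-1.0, -0.023, -0.006]]
contact_force: [0.3, -0.1, -0.5]
grip_width: -0.002
```

```bash
python3 -c "
from h import *
st();f=106
rows([(orb(f-7*k,.08,.098),f-7*k+180) for k in range(1,10)])"
```

```text
t9.1 pos [0.5217 0.1372 0.1009] zdir -73.6 xax [-0.024 -0.001 -1.   ] orb phi 111.6 r 0.0755 F [ 0.3 -0.1 -0.5] j [ 17.  24. -44.  99.  18.  65. -16.] g -0.00
[ 0.0025,0.0172,-0.0041,0.129,-0.005,0.024,0,
0,0.0097,0.0006,0.122,0,0,0,
0,0.0097,0.0006,0.122,0,0,0,
0,0.0097,0.0006,0.122,0,0,0,
0,0.0097,0.0006,0.122,0,0,0,
0,0.0097,0.0006,0.122,0,0,0,
0,0.0097,0.0006,0.122,0,0,0,
0,0.0097,0.0006,0.122,0,0,0,
0,0.0097,0.0006,0.122,0,0,0 ]
```

Emit:
{"fn": "move_arm", "kwargs": {
  "targets": [0.003,0.014,-0.004,0.125,-0.005,0.024,0,0,0.0097,0.0003,0.122,0,0,0,0,0.0097,0.0003,0.122,0,0,0,0,0.0097,0.0003,0.122,0,0,0,0,0.0097,0.0003,0.122,0,0,0,0,0.0097,0.0003,0.122,0,0,0,0,0.0097,0.0003,0.122,0,0,0,0,0,0,0,0,0,0]
}}

```text
time: 9.9
position: [0.5942, 0.1334, 0.0954]
orientation: [[0.006, 0.805, -0.593], [-0.003, -0.593, -0.805], [-1.0, 0.007, -0.001]]
contact_force: [1.6, 0.7, 0.2]
grip_width: 0.003
```

```bash
python3 -c "
from h import *
st();dot('g');dot('g','top')
s=bot.state();d=s['position'][:2]-W;f=np.degrees(np.arctan2(d[1],d[0]))
rows([(orb(f,np.hypot(*d)-a,.0945),f+180) for a in (.004,.008,.012,.015)])"
```

```text
t9.9 pos [0.5942 0.1334 0.0954] zdir -126.4 xax [ 0.006 -0.003 -1.   ] orb phi 56.0 r 0.0801 F [1.6 0.7 0.2] j [  7.  29. -31.  90.  16.  65. -64.] g 0.00
scene no dot
top no dot
[ 0.0009,0.0002,0.004,-0.056,-0,-0.005,0,
0,-0,0.004,0,0,0,0,
0,0,0.004,0,0,0,0,
0,-0,0.003,0,0,0,0 ]
```

Emit:
{"fn": "move_arm", "kwargs": {
  "targets": [0.001,0,0.005,-0.056,0,-0.005,0,0,0,0.006,0,0,0,0,0,0,0.005,0,0,0,0,0,0,0.003,0,0,0,0,0,0,0.002,0,0,0,0,0,0,0.002,0,0,0,0]
}}

```text
time: 10.6
position: [0.5779, 0.1163, 0.0945]
orientation: [[0.001, 0.846, -0.534], [0.001, -0.534, -0.846], [-1.0, 0.0, -0.001]]
contact_force: [3.3, 4.7, -0.6]
grip_width: 0.002
```

```bash
python3 -c "
from h import *
st();arc(9,7)"
```

```text
t10.6 pos [0.5779 0.1163 0.0945] zdir -122.2 xax [ 0.001  0.001 -1.   ] orb phi 60.0 r 0.0569 F [ 3.3  4.7 -0.6] j [ 10.  27. -32.  93.  15.  64. -58.] g 0.00
phi 60.02667734522276 zd-phi-180 -2.2745776970230054 first [ 0.     -0.0069  0.003 ] [-0.162 -0.001 -0.   ]
then -0.007 0.0027 -0.122
```

Emit:
{"fn": "move_arm", "kwargs": {
  "targets": [0,-0.006,0.003,-0.14,0,0,0,0,-0.007,0.0027,-0.13,0,0,0,0,-0.007,0.0027,-0.13,0,0,0,0,-0.007,0.0027,-0.13,0,0,0,0,-0.007,0.0027,-0.13,0,0,0,0,-0.007,0.0027,-0.13,0,0,0,0,-0.007,0.0027,-0.13,0,0,0]
}}

```text
time: 11.3
position: [0.5311, 0.1197, 0.0962]
orientation: [[0.014, 0.92, 0.391], [0.021, 0.391, -0.92], [-1.0, 0.021, -0.014]]
contact_force: [-0.6, 6.3, -1.6]
grip_width: -0.003
```

```bash
python3 -c "
from h import *
st();dot('i');dot('i','top');arc(9,7)"
```

```text
t11.3 pos [0.5311 0.1197 0.0962] zdir -67.0 xax [ 0.014  0.021 -1.   ] orb phi 109.2 r 0.0558 F [-0.6  6.3 -1.6] j [ 21.  24. -45. 101.  18.  62.  -7.] g -0.00
scene 33 [346.9 257.8] r 0.0314 world ang 64.5 -> wheel mod2pi 2.61 rad
top no dot
phi 110.0720654762411 zd-phi-180 2.9255076850502064 first [ 0.0015 -0.0068  0.0024] [-0.071 -0.013 -0.02 ]
then -0.007 0.0027 -0.122
```

Emit:
{"fn": "move_arm", "kwargs": {
  "targets": [0.001,-0.007,0.0024,-0.07,-0.013,-0.02,0,0,-0.007,0.0027,-0.122,0,0,0,0,-0.007,0.0027,-0.122,0,0,0,0,-0.007,0.0027,-0.122,0,0,0,0,-0.007,0.0027,-0.122,0,0,0,0,-0.007,0.0027,-0.122,0,0,0,0,-0.007,0.0027,-0.122,0,0,0]
}}

```text
time: 12.1
position: [0.4987, 0.0902, 0.0956]
orientation: [[-0.009, 0.315, 0.949], [0.015, 0.949, -0.314], [-1.0, 0.012, -0.013]]
contact_force: [-9.3, 5.2, 6.5]
grip_width: -0.002
```

```bash
python3 -c "
from h import *
st();dot('j');arc(9,7)"
```

```text
t12.1 pos [0.4987 0.0902 0.0956] zdir -18.3 xax [-0.009  0.015 -1.   ] orb phi 155.5 r 0.0559 F [-9.3  5.2  6.5] j [ 33.  24. -56. 105.  21.  63.  41.] g -0.00
scene 32 [356.  252.1] r 0.0310 world ang 105.9 -> wheel mod2pi 3.33 rad
phi 156.84050021084437 zd-phi-180 5.261377546918084 first [ 0.0007 -0.0068  0.0021] [-0.03  -0.014 -0.011]
then -0.007 0.0027 -0.122
```

Emit:
{"fn": "move_arm", "kwargs": {
  "targets": [0,-0.007,0.002,-0.06,-0.013,-0.01,0,0,-0.007,0.0027,-0.122,0,0,0,0,-0.007,0.0027,-0.122,0,0,0,0,-0.007,0.0027,-0.122,0,0,0,0,-0.004,0.002,-0.07,0,0,0,0,0,-0.006,0,0,0,0,0,0,-0.012,0,0,0,0,0,0,-0.01,0,0,0,0]
}}

```text
time: 12.95
position: [0.4656, 0.0559, 0.0942]
orientation: [[-0.021, -0.21, 0.977], [0.002, 0.978, 0.21], [-1.0, 0.007, -0.02]]
contact_force: [0.6, -0.4, 0.2]
grip_width: 0.0
```

```bash
python3 -c "
from h import *
st();dot('k');dot('k','top')"
```

```text
t12.9 pos [0.4656 0.0559 0.0942] zdir 12.1 xax [-0.021  0.002 -1.   ] orb phi -172.5 r 0.0846 F [ 0.6 -0.4  0.2] j [ 44.  23. -64. 109.  22.  63.  73.] g 0.00
scene 33 [358.  246.2] r 0.0305 world ang 133.6 -> wheel mod2pi 3.81 rad
top no dot
```

The wheel is at about 10.09 rad and needs 2.47 rad more. I'll orbit back to φ≈40°.

Emit:
{"fn": "move_arm", "kwargs": {
  "targets": [0,0.01,0,0.13,0.018,0,0,0,0.0105,0.0003,0.13,0,0,0,0,0.0105,0.0003,0.13,0,0,0,0,0.0105,0.0003,0.13,0,0,0,0,0.0105,0.0003,0.13,0,0,0,0,0.0105,0.0003,0.13,0,0,0,0,0.0105,0.0003,0.13,0,0,0,0,0.0105,0.0003,0.13,0,0,0,0,0.0105,0.0003,0.13,0,0,0,0,0.0105,0.0003,0.13,0,0,0]
}}

```text
time: 14.05
position: [0.5106, 0.1455, 0.095]
orientation: [[-0.03, 0.913, 0.407], [-0.003, 0.408, -0.913], [-1.0, -0.029, -0.009]]
contact_force: [0.8, -0.9, -1.0]
grip_width: 0.0
```

```bash
python3 -c "
from h import *
st()
s=bot.state();d=s['position'][:2]-W;f=np.degrees(np.arctan2(d[1],d[0]))
rows([(orb(f-7*k,.08,.0945),f-7*k+180) for k in range(1,3)])"
```

```text
t14.1 pos [0.5106 0.1455 0.095 ] zdir -66.0 xax [-0.03  -0.003 -1.   ] orb phi 116.4 r 0.0876 F [ 0.8 -0.9 -1. ] j [ 17.  25. -45. 100.  18.  65. -10.] g 0.00
[ 0.0002,0.0101,0.0078,0.082,-0.008,0.029,0,
0,0.0097,0.0006,0.122,0,0,0 ]
```

Emit:
{"fn": "move_arm", "kwargs": {
  "targets": [0,0.0105,0.006,0.1,-0.008,0.029,0,0,0.0105,0.0006,0.13,0,0,0,0,0.0105,0.0006,0.13,0,0,0,0,0.0105,0.0006,0.13,0,0,0,0,0.0105,0.0006,0.13,0,0,0,0,0.0105,0.0006,0.13,0,0,0,0,0.0105,0.0006,0.13,0,0,0,0,0.0105,0.0006,0.13,0,0,0,0,0.0105,0.0006,0.13,0,0,0,0,0,0,0,0,0,0]
}}

```text
time: 15.05
position: [0.6094, 0.1299, 0.0968]
orientation: [[0.01, 0.713, -0.701], [0.001, -0.701, -0.713], [-1.0, 0.007, -0.008]]
contact_force: [0.5, -0.3, -0.6]
grip_width: 0.004
```

```bash
python3 -c "
from h import *
st()
s=bot.state();d=s['position'][:2]-W;f=np.degrees(np.arctan2(d[1],d[0]))
rows([(orb(f,np.hypot(*d)-a,.0945),f+180) for a in (.004,.008,.012,.015)])"
```

```text
t15.1 pos [0.6094 0.1299 0.0968] zdir -134.5 xax [ 0.01   0.001 -1.   ] orb phi 46.4 r 0.0869 F [ 0.5 -0.3 -0.6] j [  6.  30. -29.  88.  15.  65. -70.] g 0.00
[ 0.0022,0.0001,0.004,-0.017,-0.008,-0.007,0,
0,-0,0.004,0,0,0,0,
0,-0,0.004,0,0,0,0,
0,-0,0.003,0,0,0,0 ]
```

Now inward, angled a few degrees further clockwise (tool +y).

Emit:
{"fn": "move_arm", "kwargs": {
  "targets": [0.002,0.003,0.007,0.03,-0.008,-0.007,0,0,0.003,0.007,0.04,0,0,0,0,0.001,0.006,0.02,0,0,0,0,0,0.004,0,0,0,0,0,0,0.003,0,0,0,0,0,0,0.002,0,0,0,0,0,0,0.002,0,0,0,0]
}}

```text
time: 15.75
position: [0.5911, 0.1059, 0.0954]
orientation: [[0.005, 0.651, -0.759], [0.005, -0.759, -0.651], [-1.0, -0.0, -0.007]]
contact_force: [8.6, 5.4, -6.0]
grip_width: 0.003
```

```bash
python3 -c "
from h import *
st();arc(9,7)"
```

```text
t15.8 pos [0.5911 0.1059 0.0954] zdir -139.4 xax [ 0.005  0.005 -1.   ] orb phi 43.1 r 0.0570 F [ 8.6  5.4 -6. ] j [  8.  27. -28.  92.  14.  64. -73.] g 0.00
phi 43.09478165719821 zd-phi-180 -2.475513732364732 first [ 0.0009 -0.0069  0.003 ] [-0.165 -0.007 -0.   ]
then -0.007 0.0027 -0.122
```

Emit:
{"fn": "move_arm", "kwargs": {
  "targets": [0,-0.006,0.0027,-0.14,-0.005,0,0,0,-0.007,0.0025,-0.122,0,0,0,0,-0.007,0.0025,-0.122,0,0,0,0,-0.007,0.0025,-0.122,0,0,0,0,-0.007,0.0025,-0.122,0,0,0,0,-0.007,0.0025,-0.122,0,0,0,0,-0.007,0.0025,-0.122,0,0,0,0,-0.007,0.0025,-0.122,0,0,0]
}}

```text
time: 16.55
position: [0.5381, 0.1219, 0.098]
orientation: [[0.02, 0.983, 0.184], [0.019, 0.184, -0.983], [-1.0, 0.023, -0.015]]
contact_force: [0.9, 3.8, -0.6]
grip_width: -0.0
```

```bash
python3 -c "
from h import *
st();dot('m');dot('m','top');arc(9,7)"
```

```text
t16.6 pos [0.5381 0.1219 0.098 ] zdir -79.4 xax [ 0.02   0.019 -1.   ] orb phi 101.8 r 0.0561 F [ 0.9  3.8 -0.6] j [ 18.  24. -42. 100.  17.  62. -18.] g -0.00
scene 19 [350.5 235.6] r 0.0286 world ang -167.3 -> wheel mod2pi 4.85 rad
top no dot
phi 102.55418453744119 zd-phi-180 -2.1394698319498957 first [ 0.0032 -0.0068  0.003 ] [-0.16  -0.013 -0.022]
then -0.007 0.0027 -0.122
```

Emit:
{"fn": "move_arm", "kwargs": {
  "targets": [0.003,-0.007,0.0025,-0.15,-0.013,-0.02,0,0.0005,-0.007,0.0025,-0.122,0,0,0,0,-0.007,0.0025,-0.122,0,0,0,0,-0.007,0.0025,-0.122,0,0,0,0,-0.006,0.0023,-0.1,0,0,0,0,-0.005,0.002,-0.09,0,0,0]
}}

```text
time: 17.25
position: [0.5072, 0.1034, 0.0956]
orientation: [[0.001, 0.625, 0.781], [0.013, 0.781, -0.625], [-1.0, 0.011, -0.007]]
contact_force: [-4.1, 5.3, 1.1]
grip_width: 0.0
```

```bash
python3 -c "
from h import *
st();dot('n');dot('n','top');arc(9,6)"
```

```text
t17.2 pos [0.5072 0.1034 0.0956] zdir -38.7 xax [ 0.001  0.013 -1.   ] orb phi 139.3 r 0.0558 F [-4.1  5.3  1.1] j [ 27.  23. -51. 104.  19.  62.  21.] g 0.00
scene 31 [343. 233.] r 0.0296 world ang -135.9 -> wheel mod2pi 5.39 rad
top no dot
phi 139.8910969050218 zd-phi-180 1.3459593195627235 first [ 0.001  -0.0058  0.0025] [-0.081 -0.007 -0.011]
then -0.006 0.0026 -0.105
```

View pics/n_scene.png

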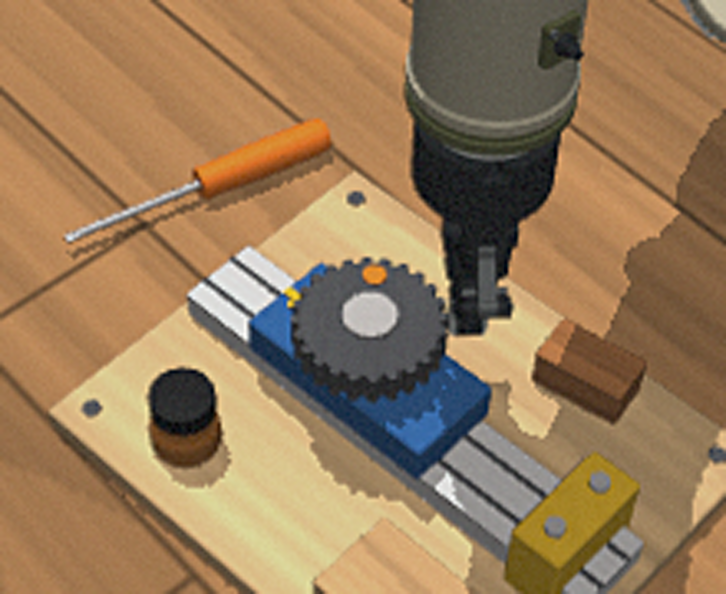

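The dot is at the rear of the wheel with about 51° to go, so the wheel is at about 11.68 rad. The block hasn't moved. I'll continue gently.

Emit:
{"fn": "move_arm", "kwargs": {
  "targets": [0.001,-0.006,0.0022,-0.08,-0.007,-0.01,0,0,-0.006,0.0022,-0.1,0,0,0,0,-0.006,0.0022,-0.1,0,0,0,0,-0.006,0.0022,-0.1,0,0,0,0,-0.006,0.0022,-0.1,0,0,0]
}}

```text
time: 17.85
position: [0.4954, 0.08, 0.0947]
orientation: [[-0.012, 0.188, 0.982], [0.006, 0.982, -0.188], [-1.0, 0.004, -0.012]]
contact_force: [-9.1, 4.2, 6.5]
grip_width: 0.001
```

```bash
python3 -c "
from h import *
st();dot('o');dot('o','top');arc(9,6)"
```

```text
t17.9 pos [0.4954 0.08   0.0947] zdir -10.9 xax [-0.012  0.006 -1.   ] orb phi 166.4 r 0.0557 F [-9.1  4.2  6.5] j [ 34.  24. -57. 105.  21.  63.  49.] g 0.00
scene 33 [336.1 233.5] r 0.0303 world ang -110.0 -> wheel mod2pi 5.85 rad
top no dot
phi 167.5783470741453 zd-phi-180 1.455719089948559 first [-0.0001 -0.0058  0.0025] [-0.079 -0.013 -0.003]
then -0.006 0.0026 -0.105
```

Emit:
{"fn": "move_arm", "kwargs": {
  "targets": [0,-0.006,0.002,-0.08,-0.013,0,0,0,-0.006,0.002,-0.1,0,0,0,0,-0.006,0.002,-0.1,0,0,0,0,-0.004,0.0015,-0.07,0,0,0,0,0,0,0,0,0,0]
}}

```text
time: 18.45
position: [0.4939, 0.0579, 0.0932]
orientation: [[-0.014, -0.156, 0.988], [0.001, 0.988, 0.156], [-1.0, 0.003, -0.014]]
contact_force: [0.1, 0.1, -0.2]
grip_width: -0.003
```

```bash
python3 -c "
from h import *
st();dot('p');dot('p','top')"
```

```text
t18.4 pos [0.4939 0.0579 0.0932] zdir 9.0 xax [-0.014  0.001 -1.   ] orb phi -170.7 r 0.0563 F [ 0.1  0.1 -0.2] j [ 40.  25. -61. 106.  24.  64.  69.] g -0.00
scene 31 [331. 236.] r 0.0304 world ang -87.7 -> wheel mod2pi 6.24 rad
top no dot
```

View pics/p_scene.png

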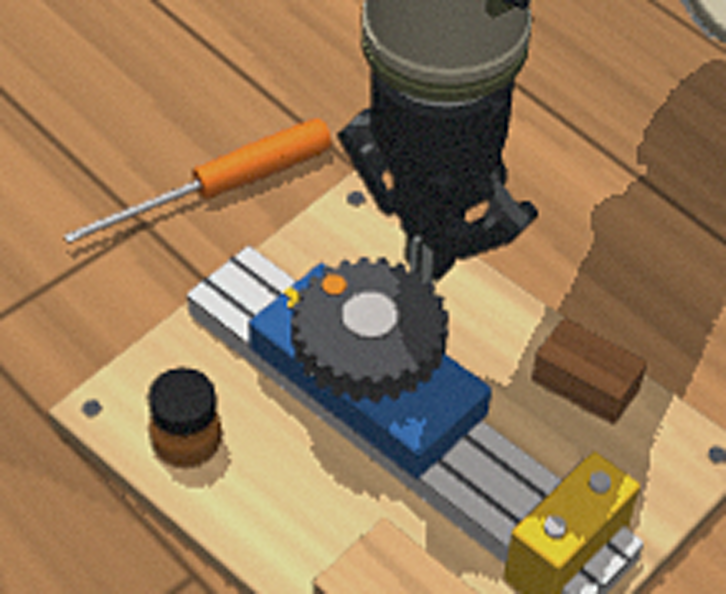

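The dot is at the pointer (wheel ≈ 12.52 rad), the block hasn't moved, and the contact force is about zero. I'll retract, rise, and go round to the block's −y end.

Emit:
{"fn": "move_arm", "kwargs": {
  "targets": [0,0,-0.006,0,0,0,0,0,0,-0.012,0,0,0,0,-0.02,0,-0.006,0,0.014,0,0,-0.03,0,0,0,0,0,0,-0.02,0,0,0,0,0,0,0,0,0,0,0,0,0]
}}

```text
time: 19.15
position: [0.4677, 0.0547, 0.1651]
orientation: [[-0.029, -0.146, 0.989], [-0.003, 0.989, 0.146], [-1.0, 0.001, -0.029]]
contact_force: [0.2, -0.2, -0.1]
grip_width: 0.003
```

```bash
python3 -c "
from h import *
st();dot('q');dot('q','top')
p=bot.state()['position'];q=np.array([.5592,-.0436,.15]);z0=9
rows([(p+(q-p)*k/14,z0-94*k/14) for k in range(1,15)])"
```

```text
t19.1 pos [0.4677 0.0547 0.1651] zdir 8.4 xax [-0.029 -0.003 -1.   ] orb phi -171.4 r 0.0827 F [ 0.2 -0.2 -0.1] j [ 46.  17. -66. 104.  16.  71.  74.] g 0.00
scene 31 [330.8 235.9] r 0.0308 world ang -87.5 -> wheel mod2pi 6.24 rad
top no dot
[ 0.0007,-0.0079,0.0055,0.107,-0.032,0.001,0,
0.0009,-0.0072,0.0063,0.117,0,0,0,
0.0009,-0.0064,0.0071,0.117,0,0,0,
0.0009,-0.0056,0.0078,0.117,0,0,0,
0.0009,-0.0046,0.0084,0.117,0,0,0,
0.0009,-0.0036,0.0089,0.117,0,0,0,
0.0009,-0.0025,0.0093,0.117,0,0,0,
0.0009,-0.0014,0.0095,0.117,0,0,0,
0.0009,-0.0003,0.0096,0.117,0,0,0,
0.0009,0.0008,0.0096,0.117,0,0,0,
0.0009,0.0019,0.0094,0.117,0,0,0,
0.0009,0.003,0.0091,0.117,0,0,0,
0.0009,0.0041,0.0087,0.117,0,0,0,
0.0009,0.0051,0.0082,0.117,0,0,0 ]
```

Emit:
{"fn": "move_arm", "kwargs": {
  "targets": [0,-0.008,0.0055,0.107,-0.03,0,0,0,-0.007,0.006,0.117,0,0,0,0,-0.0065,0.007,0.117,0,0,0,0,-0.0055,0.008,0.117,0,0,0,0,-0.0045,0.0085,0.117,0,0,0,0,-0.0035,0.009,0.117,0,0,0,0,-0.0025,0.0095,0.117,0,0,0,0,-0.0015,0.0095,0.117,0,0,0,0,0,0.0095,0.117,0,0,0,0,0.001,0.0095,0.117,0,0,0]
}}

```text
time: 20.25
position: [0.5237, -0.0192, 0.1484]
orientation: [[-0.019, 0.872, 0.489], [-0.002, 0.489, -0.872], [-1.0, -0.017, -0.007]]
contact_force: [0.0, 0.5, 0.3]
grip_width: 0.0
```

```bash
python3 -c "
from h import *
st()
s=bot.state();p=s['position'];q=np.array([.5592,-.0436,.15]);z0=np.degrees(np.arctan2(s['orientation'][1,2],s['orientation'][0,2]));n=5
rows([(p+(q-p)*k/n,z0+(-85-z0)*k/n) for k in range(1,n+1)])"
```

```text
t20.2 pos [ 0.5237 -0.0192  0.1484] zdir -60.7 xax [-0.019 -0.002 -1.   ] orb phi -106.6 r 0.0900 F [0.  0.5 0.3] j [ 38.  20. -48.  98.  16.  70.  15.] g 0.00
[ -0.0004,0.0038,0.0077,0.085,-0.007,0.018,0,
-0.0003,0.0044,0.0074,0.085,0,0,0,
-0.0003,0.005,0.007,0.085,0,0,0,
-0.0003,0.0056,0.0065,0.085,0,0,0,
-0.0003,0.0062,0.006,0.085,0,0,0 ]
```

Emit:
{"fn": "move_arm", "kwargs": {
  "targets": [0,0.004,0.0075,0.085,-0.007,0.018,0,0,0.0045,0.0075,0.085,0,0,0,0,0.005,0.007,0.085,0,0,0,0,0.0055,0.0065,0.085,0,0,0,0,0.005,0.006,0.07,0,0,0,0,0,0,0,0,0,0]
}}

```text
time: 20.85
position: [0.5534, -0.0464, 0.1383]
orientation: [[-0.012, 0.997, 0.076], [0.0, 0.076, -0.997], [-1.0, -0.012, -0.001]]
contact_force: [0.1, -0.0, -0.3]
grip_width: -0.0
```

```bash
cat >> h.py <<'E'
YJ=np.array([-.0874,.9962]);XJ=np.array([.9962,.0874])
def jig():
    d=bot.state()['position'][:2]-W;print('jig rel wheel0: x %.4f y %.4f (face at -.070)'%(d@XJ,d@YJ))
E
python3 -c "
from h import *
st();jig()
q=lambda z,y:np.r_[W+y*YJ,z]
rows([(q(z,-.111),-85) for z in (.15,.13,.105,.08,.062,.057)])"
```

```text
t20.9 pos [ 0.5534 -0.0464  0.1383] zdir -85.6 xax [-0.012  0.    -1.   ] orb phi -88.0 r 0.1134 F [ 0.1 -0.  -0.3] j [ 35.  23. -42.  95.  16.  69.  -7.] g -0.00
jig rel wheel0: x -0.0060 y -0.1133 (face at -.070)
[ -0.0118,0.0058,-0.0024,-0.011,-0.001,0.012,0,
0.02,0,0,0,0,0,0,
0.025,0,0,0,0,0,0,
0.025,0,0,0,0,0,0,
0.018,0,0,0,0,0,0,
0.005,0,0,0,0,0,0 ]
```

Emit:
{"fn": "move_arm", "kwargs": {
  "targets": [0.01,0.006,-0.001,-0.011,0,0.012,0,0.025,0,0,0,0,0,0,0.025,0,0,0,0,0,0,0.015,0,0,0,0,0,0,0.004,0,0,0,0,0,0,0,0,0,0,0,0,0]
}}

```text
time: 21.45
position: [0.5543, -0.0424, 0.052]
orientation: [[-0.006, 0.995, 0.101], [0.003, 0.101, -0.995], [-1.0, -0.006, -0.003]]
contact_force: [0.4, -0.1, -0.4]
grip_width: -0.005
```

```bash
python3 -c "
from h import *
st();jig();dot('r')"
```

```text
t21.4 pos [ 0.5543 -0.0424  0.052 ] zdir -84.2 xax [-0.006  0.003 -1.   ] orb phi -87.5 r 0.1095 F [ 0.4 -0.1 -0.4] j [ 33.  28. -40. 100.  21.  59.  -9.] g -0.00
jig rel wheel0: x -0.0048 y -0.1094 (face at -.070)
scene 34 [330.9 235.7] r 0.0310 world ang -88.4 -> wheel mod2pi 6.22 rad
```

View pics/r_scene.png

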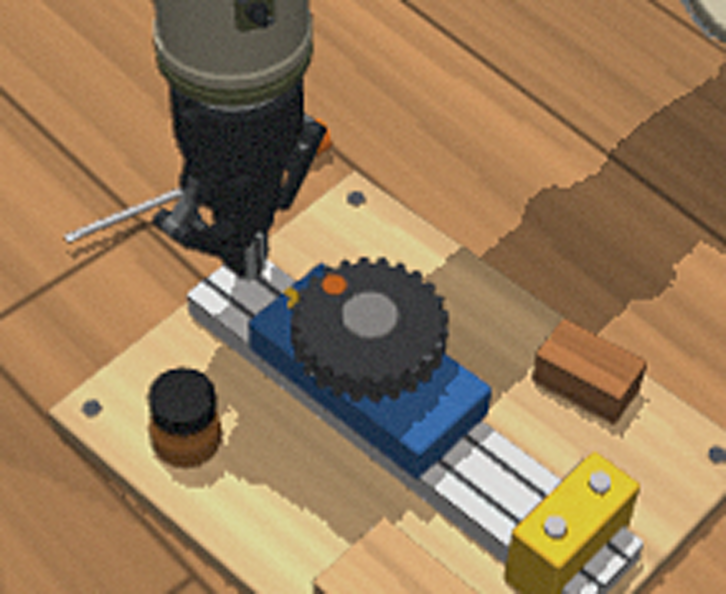

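The fingertip stands above the track, clear of the block's −y face. I'll move in towards the face.

Emit:
{"fn": "move_arm", "kwargs": {
  "targets": [-0.003,0.003,-0.005,0,0,0.006,0,-0.001,0.002,-0.006,0,0,0,0,0,0,-0.006,0,0,0,0,0,0,-0.004,0,0,0,0,0,0,-0.003,0,0,0,0]
}}

```text
time: 22.0
position: [0.5593, -0.0155, 0.0602]
orientation: [[0.006, 0.995, 0.102], [0.003, 0.102, -0.995], [-1.0, 0.006, -0.002]]
contact_force: [0.5, 0.8, 0.5]
grip_width: -0.005
```

```bash
python3 -c "
from h import *
st();jig()"
```

```text
t22.0 pos [ 0.5593 -0.0155  0.0602] zdir -84.2 xax [ 0.006  0.003 -1.   ] orb phi -83.2 r 0.0831 F [0.5 0.8 0.5] j [ 30.  28. -41. 100.  20.  60. -12.] g -0.01
jig rel wheel0: x 0.0026 y -0.0830 (face at -.070)
```

Emit:
{"fn": "move_arm", "kwargs": {
  "targets": [0.003,0,-0.003,0,0,-0.005,0,0.001,0,-0.004,0,0,0,0,0,0,-0.004,0,0,0,0,0,0,-0.004,0,0,0,0]
}}

```text
time: 22.4
position: [0.5592, -0.0058, 0.0569]
orientation: [[0.003, 0.995, 0.096], [-0.005, 0.096, -0.995], [-1.0, 0.002, 0.005]]
contact_force: [-0.1, -6.5, 2.9]
grip_width: 0.002
```

```bash
python3 -c "
from h import *
st();jig();dot('s')"
```

```text
t22.4 pos [ 0.5592 -0.0058  0.0569] zdir -84.5 xax [ 0.003 -0.005 -1.   ] orb phi -82.4 r 0.0735 F [-0.1 -6.5  2.9] j [ 29.  28. -40. 100.  21.  60. -14.] g 0.00
jig rel wheel0: x 0.0033 y -0.0734 (face at -.070)
scene 32 [333.9 237.9] r 0.0232 world ang -89.7 -> wheel mod2pi 6.20 rad
```

View pics/s_scene.png

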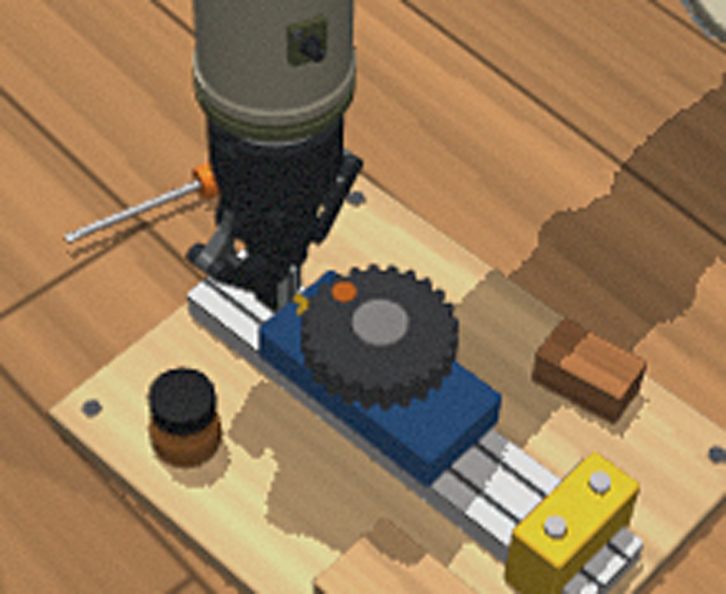

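The block is sliding under about 6.5 N. It has moved about 7 mm and the dot is still at the pointer.

Emit:
{"fn": "move_arm", "kwargs": {
  "targets": [0,0,-0.005,0,0,0,0,0,0,-0.005,0,0,0,0,0,0,-0.005,0,0,0,0,0,0,-0.005,0,0,0,0,0,0,-0.005,0,0,0,0,0,0,-0.005,0,0,0,0]
}}

```text
time: 23.05
position: [0.5574, 0.0146, 0.0568]
orientation: [[0.002, 0.996, 0.085], [-0.017, 0.085, -0.996], [-1.0, 0.001, 0.017]]
contact_force: [-1.4, -5.4, 3.8]
grip_width: -0.0
```

```bash
python3 -c "
from h import *
st();jig();dot('u')"
```

```text
t23.1 pos [0.5574 0.0146 0.0568] zdir -85.1 xax [ 0.002 -0.017 -1.   ] orb phi -81.4 r 0.0530 F [-1.4 -5.4  3.8] j [ 26.  28. -40. 100.  22.  60. -17.] g -0.00
jig rel wheel0: x 0.0033 y -0.0529 (face at -.070)
scene 33 [341.8 243.7] r 0.0032 world ang -124.0 -> wheel mod2pi 5.60 rad
```

Emit:
{"fn": "move_arm", "kwargs": {
  "targets": [0,0,-0.006,0,0.012,0,0,0,0,-0.006,0,0.004,0,0,0,0,-0.006,0,0.004,0,0,0,0,-0.006,0,0.004,0,0,0,0,-0.006,0,0.004,0,0,0,0,-0.005,0,0.004,0,0]
}}

```text
time: 23.7
position: [0.5549, 0.0417, 0.0564]
orientation: [[-0.002, 0.997, 0.077], [0.007, 0.077, -0.997], [-1.0, -0.002, -0.007]]
contact_force: [-0.7, -6.3, 3.7]
grip_width: 0.004
```

```bash
python3 -c "
from h import *
st();jig();dot('v')"
```

```text
t23.7 pos [0.5549 0.0417 0.0564] zdir -85.6 xax [-0.002  0.007 -1.   ] orb phi -77.9 r 0.0259 F [-0.7 -6.3  3.7] j [ 25.  28. -41. 100.  21.  60. -19.] g 0.00
jig rel wheel0: x 0.0032 y -0.0257 (face at -.070)
scene 37 [351.9 251.6] r 0.0241 world ang 98.2 -> wheel mod2pi 3.20 rad
```

About 14 mm to go. I'll push gently until it meets the end block.

Emit:
{"fn": "move_arm", "kwargs": {
  "targets": [0,0,-0.004,0,0,0,0,0,0,-0.004,0,0,0,0,0,0,-0.004,0,0,0,0,0,0,-0.004,0,0,0,0,0,0,-0.004,0,0,0,0]
}}

```text
time: 24.25
position: [0.5537, 0.0561, 0.056]
orientation: [[-0.004, 0.997, 0.071], [0.0, 0.071, -0.997], [-1.0, -0.004, -0.001]]
contact_force: [-0.6, -6.7, 4.0]
grip_width: -0.0
```

```bash
python3 -c "
from h import *
st();jig();dot('w',c=W+.07*YJ)"
```

```text
t24.2 pos [0.5537 0.0561 0.056 ] zdir -85.9 xax [-0.004  0.    -1.   ] orb phi -69.2 r 0.0117 F [-0.6 -6.7  4. ] j [ 23.  28. -41. 100.  21.  60. -21.] g -0.00
jig rel wheel0: x 0.0032 y -0.0113 (face at -.070)
scene 35 [357.9 255.9] r 0.0311 world ang -88.0 -> wheel mod2pi 6.23 rad
```

View pics/w_scene.png

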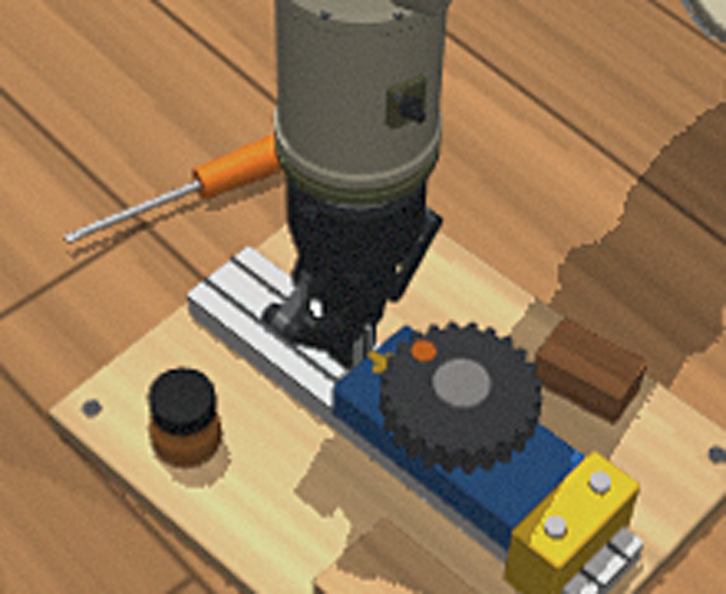

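The block looks to be at the end block. I'll push a little more and check that it has stopped.

Emit:
{"fn": "move_arm", "kwargs": {
  "targets": [0,0,-0.004,0,0,0,0,0,0,-0.004,0,0,0,0,0,0,-0.004,0,0,0,0]
}}

```text
time: 24.6
position: [0.5536, 0.0559, 0.056]
orientation: [[-0.005, 0.998, 0.061], [-0.015, 0.061, -0.998], [-1.0, -0.006, 0.014]]
contact_force: [-2.3, -13.1, 8.5]
grip_width: -0.002
```

```bash
python3 -c "
from h import *
st();jig()"
```

```text
t24.6 pos [0.5536 0.0559 0.056 ] zdir -86.5 xax [-0.005 -0.015 -1.   ] orb phi -69.9 r 0.0119 F [ -2.3 -13.1   8.5] j [ 22.  28. -40. 100.  22.  60. -23.] g -0.00
jig rel wheel0: x 0.0031 y -0.0114 (face at -.070)
```

It has stopped: 13 N and no further motion. I'll back away along −y, then rise.

Emit:
{"fn": "move_arm", "kwargs": {
  "targets": [0,0,0.005,0,0.01,0,0,0,0,0.01,0,0,0,0,0,0,0.015,0,0,0,0,0,0,0.02,0,0,0,0,-0.01,0,0.015,0,0,0,0,-0.03,0,0.01,0,0,0,0,-0.04,0,0,0,0,0,0,-0.02,0,0,0,0,0,0,0,0,0,0,0,0,0,0,0,0,0,0,0,0,0]
}}

```text
$.targets: bad value
```

```bash
python3 -c "
from h import *
st();jig();dot('x',c=W+.07*YJ)
im=cams.snapshot('top');cv2.imwrite('pics/x_top.png',cv2.resize(im[170:330,180:400],None,fx=3.6,fy=3.6,interpolation=2))"
```

```text
t24.6 pos [0.5536 0.0559 0.056 ] zdir -86.5 xax [-0.005 -0.015 -1.   ] orb phi -69.9 r 0.0119 F [ -2.3 -13.1   8.5] j [ 22.  28. -40. 100.  22.  60. -23.] g -0.00
jig rel wheel0: x 0.0031 y -0.0114 (face at -.070)
scene 33 [357.9 255.8] r 0.0313 world ang -88.3 -> wheel mod2pi 6.23 rad
```

View pics/x_scene.png

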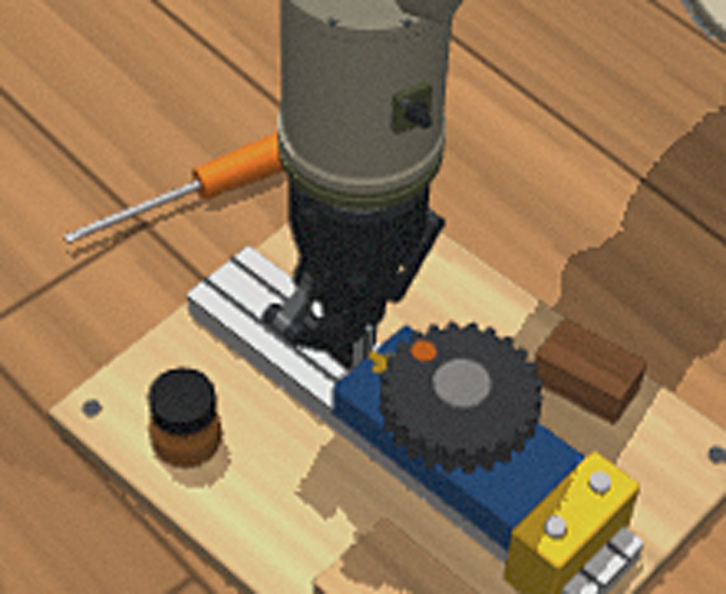

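View pics/x_top.png

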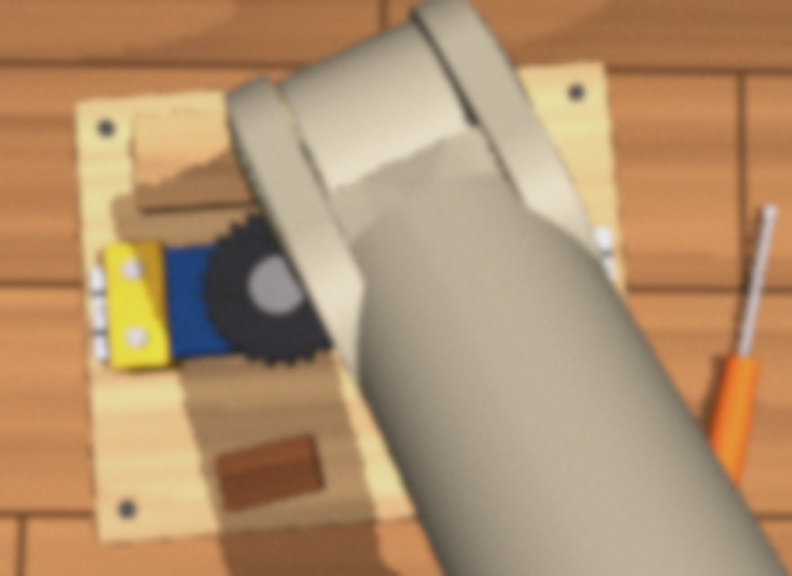

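The call was refused because I had put one value too many in the last row. The block sits flush against the end block, at about (165,300) in the top zoom. I'll send the retreat again.

Emit:
{"fn": "move_arm", "kwargs": {
  "targets": [0,0,0.005,0,0.01,0,0,0,0,0.01,0,0,0,0,0,0,0.015,0,0,0,0,0,0,0.02,0,0,0,0,-0.01,0,0.015,0,0,0,0,-0.03,0,0.01,0,0,0,0,-0.04,0,0,0,0,0,0,-0.02,0,0,0,0,0,0,0,0,0,0,0,0,0]
}}

```text
time: 25.6
position: [0.5569, -0.0264, 0.156]
orientation: [[-0.013, 0.998, 0.06], [0.002, 0.06, -0.998], [-1.0, -0.013, -0.002]]
contact_force: [0.1, 0.2, -0.8]
grip_width: 0.004
```

```bash
python3 -c "
from h import *
st();jig();dot('y',c=W+.07*YJ)"
```

```text
t25.6 pos [ 0.5569 -0.0264  0.156 ] zdir -86.6 xax [-0.013  0.002 -1.   ] orb phi -85.5 r 0.0937 F [ 0.1  0.2 -0.8] j [ 33.  22. -42.  93.  15.  71.  -9.] g 0.00
jig rel wheel0: x -0.0008 y -0.0937 (face at -.070)
scene 33 [358.  255.8] r 0.0311 world ang -88.6 -> wheel mod2pi 6.22 rad
```

View pics/y_scene.png

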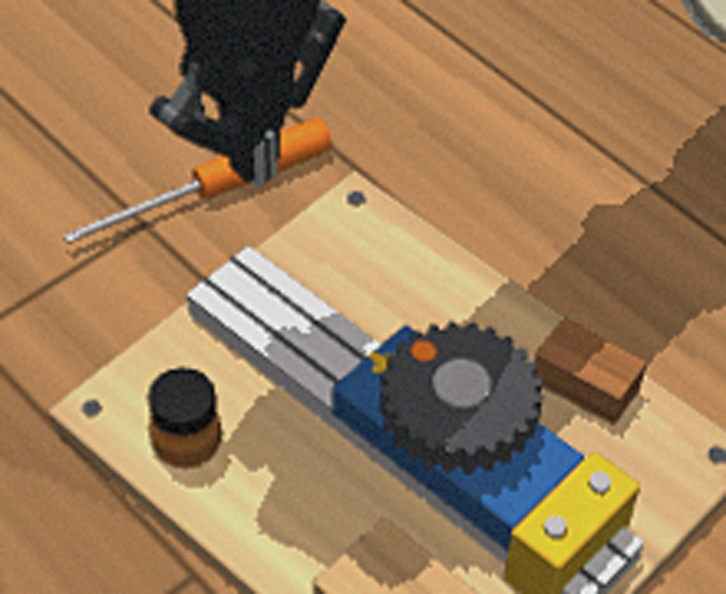

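The block rests against the end block, the dot at (423,351) faces the pointer at (378,360), the arm is clear, and the loose things are where they were. I'm handing the job in.

```bash
python3 -c "
from bench import bot
print(bot.job_done())"
```

```text
the job is handed in; nothing more can be done
None
```

The job is done and handed in at 25.6 s of the 69 s allowed; no verdict was reported. I turned the wheel with the closed fingertip in three strokes along its rim, from about 4.09 rad past the first meeting to about 12.5 rad. I then pushed the blue block with the fingertip on its −y face until it stopped against the end block.

**Wheel:** the last picture puts it at about 12.5 rad, with the dot within about 4° of the pointer. This is from the scene camera only, because the arm hid the dot from the top camera in the later strokes.

**Block:** it sits flush against the end block. The last push read about 13 N sideways on the wrist (16 N in all) with no further movement.

**Force on the wheel:** the highest wrist reading I saw while turning it was about 20 N, against the 70 N limit. Forces were read only at the end of each move, so peaks in between were not seen.

**Loose things:** the jar, wedge, screwdriver and the visible part of the offcut look unmoved. The tape measure was outside the last pictures, but nothing went near it.

**Failed call:** one move was refused because I had typed one number too many. It moved nothing, and I sent it again corrected.

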